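# Line up the quarter-turn fastener and hold the filter panel home

## Robot

A 6-joint arm with a two-finger parallel gripper is mounted at the origin on the work surface. World frame = base frame: x ahead of the robot, y to its left, z up, the work surface at z = 0. Lengths are in mm, angles in rad, forces in N, time in s.
With the tool pointing down it reaches from about 275 to 825 mm from the base axis. Payload 4.9 kg.
Tool frame: the origin (TCP) lies at the very end of the fingers, on their centre line; the grasp point (between the pads) lies 19 mm behind it; z points along the fingers, y is the direction in which the jaws open and shut (so a half turn about z gives the same grasp; the last joint's range is limited). The gripper opens to 85 mm and grips with 20 to 120 N. Pads are 22 mm wide; open, the fingers measure 114 mm over their backs; the gripper's body (76 mm by 85 mm) begins 54 mm behind the grasp point. The pads swing forward as they close: fully open they stand 13 mm farther back than shut.
Start: joints at [-1.311, 0.326, -0.193, 1.052, 0, 1.437], TCP at [211.048, -507.915, 231.281] pointing down, gripper open.
Joint ranges: [-2.65, 2.65], [-0.97, 1.79], [-1.3, 1.35], [-1.93, 2.1], [-1.47, 1.37], [-3.14, 3.14]. Speed limits (rad/s): [2.57, 2.57, 3.14, 3.14, 3.14, 3.14].

## Interface

Orientations are given as [roll, pitch, yaw] about the fixed x, y, z axes, in that order (R = Rz(yaw) Ry(pitch) Rx(roll)).
In Python, from bench import bot, solve_ik, imaging gives the robot as it stands. Calls block until the motion is done:
- bot.move_ptp(position, orientation): joint-space move of the TCP to a pose.
- bot.movel(position, rot=None, max_speed=150, threshold=None): straight line of the TCP; rot=None keeps the orientation; max_speed is the mean speed in mm/s. With threshold (N) it stops when the force on the tool has changed by that much, and returns True; else False.
- bot.move_j(angles): joint-space move.
- bot.grip(opening, effort=None): opening from 0.0 (shut) to 1.0 (fully open); effort is the grip in N (None keeps the last); returns when the fingers have stopped.
- bot.dwell(seconds).
- solve_ik(position, orientation): joint angles nearest the present ones, or None.
- bot.get_state(): the state.
- imaging.capture(name): name is "scene" or "side" or "wrist"; returns the picture (480x640x3 uint8, blue, green, red); there is no depth.
- imaging.camera_model(name): a dict with "K" (3x3 intrinsics, pixels), "position" and "rotation" of the camera in the world. Camera axes: x right, y up, looking along -z (the intrinsics and any distortion apply to the point x, -y, -z); pixel columns grow to the right and rows downward; lengths in mm; the calibration is good to about 2 mm. The wrist camera is an equidistant fisheye: a pixel r from the principal point sees the ray r / f radians off the axis. A picture is of the moment at which its call begins: read the wrist's pose just before it. camera_model takes no time and is no camera call; for the wrist camera it gives the pose at the moment of the call.
A pose or a line that the arm cannot do raises bot.IKError and nothing moves.
- bot.sign_off(): hands the job in, once; it reports no verdict.
The state is a dict: "t": time; "qpos": joint angles; "joint_velocities": joint speeds; "effort": joint torques, N m; "tcp_pos": TCP position; "orientation": TCP orientation; "contact_force": force on the tool from outside, world axes, zero at the start; "wrist_torque": the same for the moment, N m; "opening": opening from 0.0 (shut) to 1.0 (fully open).
Only numpy, scipy, OpenCV 4.12 (cv2) and the standard library are available. Lean on these libraries where they do the work, as an engineer would, in place of code of your own. Each camera call takes 0.05 s, during which the arm holds its last target.

## Task

On the grey fume filter box, turn the black wing fastener clockwise about a quarter turn until its yellow line points at the two red marks on the white panel, and let go of it while the panel still stands up on its springs. Then press the panel fully down against the frame on its blue pad with the fingertips, and finish while holding it pressed there: do not let go at the end. Leave the other things on the bench where they are.

Things in the scene. Friction and masses are not known exactly. Their poses are not given: they have to be found in the camera images.
- filter_box: Grey fume filter box, fixed, 240 (x) x 210 (y) mm, rim 100 mm high; duct stub 72 mm thick, 50 mm long on its +x side. Origin: centre of underside, z up. A level white panel 200 x 178 x 6 mm covers its top and slides straight up and down on four corner pins (tops 126 mm above the bench). Panel's upper face: 116 mm above the bench raised, 106 mm home.
- panel (a joint): How far the panel is pressed down, m: 0 = raised on its springs, 0.010 = fully home against the frame. Takes about 4 N to start and about 10 N to hold home; let go, it rises again. Unless the fastener is lined up, the tongue under it lands on the frame and blocks the panel after about 2 mm.
- fastener (a joint): Angle of the fastener, rad, clockwise from above positive. 0 = wing along the box's x axis; 1.571 = wing (and the tongue under the panel) along the box's y axis, in line with the red marks and the frame's slot. Range -0.2 to 2.3, no stop or click at 1.571; friction (about 0.06 N m) keeps it where it is left. Starts between 0.15 and 0.7.
- wing (a point): Grip point of the black wing, on its turning axis, 30 mm above the raised panel's upper face, 42 mm to the box's +y side of its centre. x along the wing, z up. The wing is 44 mm long, 12 mm thick; its top, with a yellow line, is 12 mm above this point. Below it a black disc, radius 22 mm, top 24 mm below this point. Red marks 6 x 12 mm lie 34 mm either side of the axis, along box y.
- press_pad (a point): Blue pad fixed on the white panel, 60 (x) x 50 (y) x 6 mm, axes as the box's; moves with the panel. The point is the centre of its upper face, 52 mm to the box's -y side of its centre: 122 mm above the bench raised, 112 mm when the panel is home.
- fire_brick: Bystander: reddish-brown fire brick 50 x 100 x 45 mm near the box. Origin: centre of underside.
- tweezers: Bystander: steel tweezers 156 mm long, 7 mm thick, lying near the box. Origin: their middle.
- crucible: Bystander: white ceramic dish, 70 mm across, 30 mm high, near the box. Origin: centre of underside.
- spray_can: Bystander: black and red can, 52 mm diameter, 170 mm high. Origin: centre of underside.
- flux_jar: Bystander: glass jar with white cap, 60 mm diameter, 70 mm high. Origin: centre of underside.
- doming_block: Bystander: dark steel doming block, a 60 mm cube. Origin: centre of underside.
- file: Bystander: hand tool with light wooden handle, lying on the bench.

How it is judged (in metres and radians):
On the way, in this order (a step that is already met when the one before it is completed fails the run):
1. the fastener is turned into line with the marks (within 9 degrees) and let go, the panel still raised (value of joint fastener between 1.411 and 1.731 rad and value of joint panel below 0.003 m and contact force between the fingers and fastener below 0.1 N), for 0.2 s.
2. the panel is pressed home by the fingers on the blue pad (value of joint panel above 0.0085 m and contact force between the fingers and panel_c1 above 4 N), for 0.3 s.
At the end, for the whole second after the job is handed in: The fingers hold the panel still and pressed home (8.5 mm or more of its 10 mm) with more than 4 N on the blue pad, the fastener is untouched and in line with the marks within 0.2 rad (all of step 2 and value of joint fastener between 1.371 and 1.771 rad and contact force between the fingers and fastener below 0.1 N and velocity of joint panel between -0.01 and 0.01 m/s); the arm keeps its last pose, push and grip.
It fails at once if a bystander is moved by more than 30 mm (distance of any of fire_brick, tweezers, crucible, spray_can, flux_jar, doming_block, file from where it was at the start of the episode above 0.03 m).
It also fails if it takes over 38 s, if anything falls off the work surface, if the arm or the gripper's body presses on something with over 40 N, if the wrist force passes 120 N, or if a joint passes its speed limit or range.

## Working session

There is one attempt and no reset: what is moved stays moved. The work goes in short steps, each a Python script; the robot and the scene stay as the last script left them, time stands still between calls to the robot, and variables do not carry over. Pictures are saved under pics/ and viewed, and the job is handed in when it is done.

```bash
ls; mkdir -p pics; python3 - <<'E'
from bench import bot, imaging
import cv2
for n in ["scene","side","wrist"]:
    m=imaging.camera_model(n); print(n,m)
    cv2.imwrite(f"pics/{n}0.png",imaging.capture(n))
s=bot.get_state(); print(s)
E
```

```text
pics
scene {'K': array([[602.52539662,   0.        , 317.56862894],
       [  0.        , 602.52539662, 240.02025155],
       [  0.        ,   0.        ,   1.        ]]), 'position': array([1265.4700964 ,  242.53507174, 1282.96082707]), 'rotation': array([0.59223905, 0.01429339, 1.84400065])}
side {'K': array([[586.77170031,   0.        , 324.47101726],
       [  0.        , 586.77170031, 231.67326579],
       [  0.        ,   0.        ,   1.        ]]), 'position': array([ -32.01244695, 1222.7623827 , 1034.79975388]), 'rotation': array([ 0.96928319,  0.01362795, -2.73574301])}
wrist {'K': array([[371.64829954,   0.        , 321.30953957],
       [  0.        , 371.64829954, 239.26134639],
       [  0.        ,   0.        ,   1.        ]]), 'position': array([ 284.20352895, -477.42201866,  372.50257069]), 'rotation': array([-0.31537205,  0.00123101, -1.17763945])}
{'t': 0.15, 'qpos': array([-1.31121321e+00,  3.26759770e-01, -1.93322371e-01,  1.05201983e+00,
        2.38981600e-06,  1.43656012e+00]), 'joint_velocities': array([-0.00071101, -0.00204764,  0.00299553, -0.00017784,  0.000622  ,
        0.00029439]), 'effort': array([ 3.37844804e-04, -4.43702424e+01,  2.62665617e+01,  1.04375274e-02,
       -1.79325675e-04, -1.24119126e-06]), 'tcp_pos': array([ 210.9260635 , -507.47969137,  230.70135389]), 'orientation': array([-3.14029908e+00, -1.77106497e-04,  3.93819208e-01]), 'contact_force': array([ 0.52179303, -0.49796042, -0.16631723]), 'wrist_torque': array([-0.0023446 , -0.03820651,  0.04132288]), 'opening': 0.9977774769288289}
```

View pics/scene0.png

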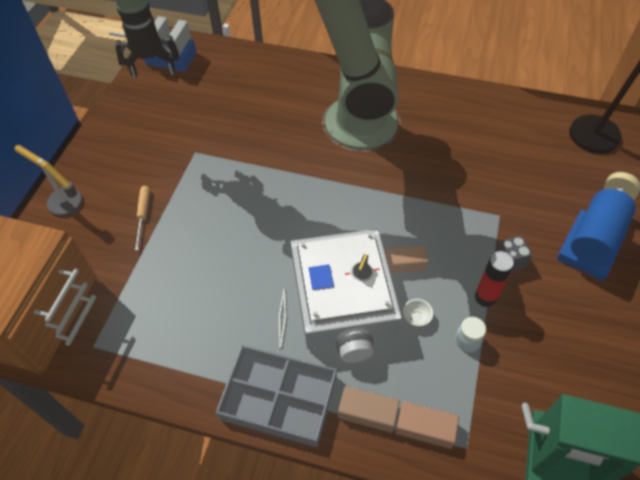

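View pics/side0.png

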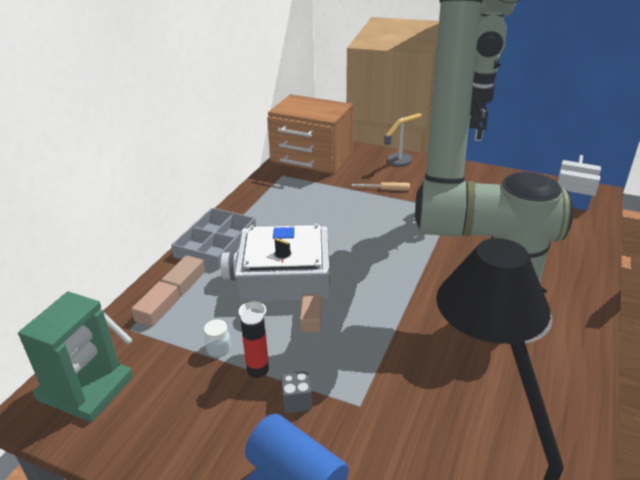

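View pics/wrist0.png

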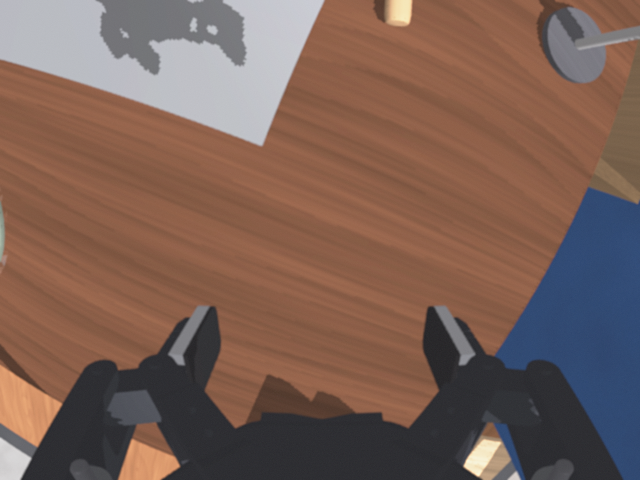

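The scene view shows the box at about (345,280), the blue pad at (321,277) and the wing at (362,266). The duct points down in the image. I'll get a rough location first, then look with the wrist camera.

```bash
cat > h.py <<'E'
import numpy as np, cv2
from scipy.spatial.transform import Rotation as R
def rays(m,px,fish=False):
    px=np.atleast_2d(np.array(px,float)); K=m["K"]
    x=(px[:,0]-K[0,2])/K[0,0]; y=(px[:,1]-K[1,2])/K[1,1]
    if fish:
        r=np.hypot(x,y); s=np.where(r>1e-9,np.sin(r)/np.maximum(r,1e-9),1)
        d=np.stack([x*s,y*s,np.cos(r)],1)
    else: d=np.stack([x,y,np.ones_like(x)],1)
    d=d*[1,-1,-1]
    return R.from_euler('xyz',m["rotation"]).apply(d)
def hit(m,px,z,fish=False):
    d=rays(m,px,fish); p=m["position"]
    return p+d*((z-p[2])/d[:,2])[:,None]
def proj(m,P,fish=False):
    P=np.atleast_2d(np.array(P,float))
    c=R.from_euler('xyz',m["rotation"]).inv().apply(P-m["position"])*[1,-1,-1]
    K=m["K"]
    if fish:
        r=np.hypot(c[:,0],c[:,1]); th=np.arctan2(r,c[:,2]); q=c[:,:2]/np.maximum(r,1e-9)[:,None]*th[:,None]
    else: q=c[:,:2]/c[:,2:]
    return q*K[0,0]+K[:2,2]
E
python3 - <<'E'
from bench import imaging
from h import *
im=cv2.imread("pics/scene0.png"); m=imaging.camera_model("scene")
cv2.imwrite("pics/sz.png",cv2.resize(im[210:370,260:460],None,fx=4,fy=3.75,interpolation=cv2.INTER_CUBIC))
print(hit(m,[[321,277]],122),hit(m,[[362,266]],146), hit(m,[[378,269],[348,273]],116))
for n,px,z in [("brick",(408,259),45),("cruc",(418,312),30),("can",(502,262),170),("jar",(473,325),70),("tw",(282,318),3)]: print(n,hit(m,[px],z).round())
ms=imaging.camera_model("side"); print(hit(ms,[[284,233]],122))
E
```

```text
[[611.46514878  49.98974579 122.        ]] [[574.20372261 133.83667082 146.        ]] [[554.2564157  167.62211957 116.        ]
 [582.14766658 104.84495415 116.        ]]
brick [[464. 227.  45.]]
cruc [[591. 276.  30.]]
can [[500. 426. 170.]]
jar [[613. 398.  70.]]
tw [[676. -29.   3.]]
[[604.91477355  53.42531942 122.        ]]
```

View pics/sz.png

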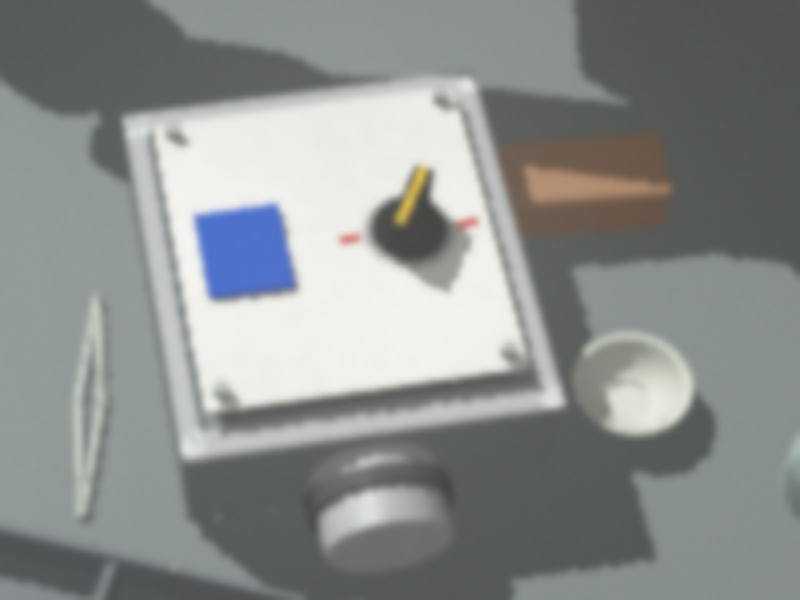

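Rough estimates are box yaw about 26°, pad near (608,52) and wing axis near (567,137). Next is a close wrist view.

```bash
python3 - <<'E'
from bench import bot, imaging, solve_ik
from h import *
o=[np.pi,0,3.3]
print(solve_ik([660,115,270],o))
bot.move_ptp([660,115,270],o)
bot.dwell(0.3)
m=imaging.camera_model("wrist"); im=imaging.capture("wrist")
cv2.imwrite("pics/w1.png",im); np.save("w1.npy",m,allow_pickle=True)
s=bot.get_state(); print(s["t"],s["tcp_pos"],s["orientation"],s["contact_force"],m)
E
```

```text
[ 0.06242839  0.54157582  0.23993958  1.26916008  0.         -0.09597896]
3.2167 [660.04635792 114.69272267 270.0049579 ] [-3.14158660e+00  1.16543070e-05 -2.98364035e+00] [-0.40973546 -1.13882874 -0.36979891] {'K': array([[371.64829954,   0.        , 321.30953957],
       [  0.        , 371.64829954, 239.26134639],
       [  0.        ,   0.        ,   1.        ]]), 'position': array([581.07652721, 101.68813306, 411.92214747]), 'rotation': array([-3.15776892e-01,  3.10657391e-04,  1.72791571e+00])}
```

View pics/w1.png

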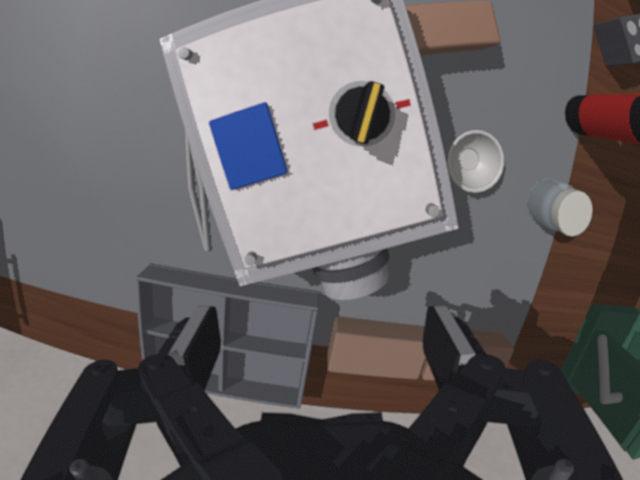

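The wrist view shows the blue pad at (248,146), red marks at (320,125) and (402,104), and the yellow line running (376,87)–(364,140). I'll extract these by colour.

```bash
cat > meas.py <<'E'
from h import *
def measure(im,m,zoff=0.0):
    hsv=cv2.cvtColor(im,cv2.COLOR_BGR2HSV); out={}
    def comps(mask,amin):
        n,l,st,c=cv2.connectedComponentsWithStats(mask.astype(np.uint8))
        return [(st[i,4],c[i],np.argwhere(l==i)[:,::-1]) for i in range(1,n) if st[i,4]>=amin]
    H,S,V=hsv[...,0].astype(int),hsv[...,1],hsv[...,2]
    b=max(comps((abs(H-113)<12)&(S>120)&(V>60),100),key=lambda c:c[0])
    out['pad']=hit(m,b[2],122-zoff,True).mean(0)
    rect=cv2.minAreaRect(hit(m,b[2],122-zoff,True)[:,:2].astype(np.float32)); out['padrect']=rect
    near=lambda c: np.linalg.norm(hit(m,[c[1]],116,True)[0]-out['pad'])<170
    r=[c for c in comps(((H<8)|(H>172))&(S>120)&(V>90),15) if near(c)]
    r=[hit(m,c[2],116-zoff,True).mean(0) for c in sorted(r,key=lambda c:-c[0])[:4]]
    out['red']=r
    y=[c for c in comps((abs(H-25)<8)&(S>110)&(V>90),20) if near(c)]
    if y:
        y=max(y,key=lambda c:c[0]); P=hit(m,y[2],158-zoff,True)[:,:2]
        c=P.mean(0); w,v=np.linalg.eigh(np.cov((P-c).T)); d=v[:,1]
        out['yel']=c; out['yaw_yel']=np.arctan2(d[1],d[0])%np.pi; out['ylen']=np.ptp((P-c)@d)
    return out
E
python3 - <<'E'
from meas import *
m=np.load("w1.npy",allow_pickle=True).item(); im=cv2.imread("pics/w1.png")
o=measure(im,m); print(o)
r=o['red']; print(np.mean(r[:2],0)); d=r[0]-r[1]; yl=np.arctan2(d[1],d[0])%np.pi; print("markline",yl,"len",np.linalg.norm(d),"box yaw",yl-np.pi/2,"theta",(yl-np.pi/2-o['yaw_yel'])%np.pi)
c=np.mean(r[:2],0)[:2]; e=c-o['pad'][:2]; print(np.arctan2(e[1],e[0])-np.pi/2,np.linalg.norm(e))
E
```

```text
{'pad': array([607.75732774,  47.58612287, 122.        ]), 'padrect': ((608.068603515625, 47.29643249511719), (57.90796661376953, 48.12671661376953), 24.819725036621094), 'red': [array([583.18612225, 101.04156891, 116.        ]), array([554.79223569, 162.62466557, 116.        ])], 'yel': array([569.08985052, 131.85908725]), 'yaw_yel': np.float64(3.0331917615426396), 'ylen': np.float64(42.25101755584417)}
[568.98917897 131.83311724 116.        ]
markline 2.0028147340519427 len 67.81364602951797 box yaw 0.4320184072570461 theta 0.5404192993041996
0.43128109288695615 92.73901778174157
```

```bash
python3 - <<'E'
from bench import bot, imaging, solve_ik
from h import *
yw=3.033; x,y=569.0,131.9
bot.grip(0.5,30)
bot.move_ptp([x,y,200],[np.pi,0,yw])
hit_=bot.movel([x,y,130],max_speed=60,threshold=10)
s=bot.get_state(); print(hit_,s["t"],s["tcp_pos"],s["orientation"],s["contact_force"])
cv2.imwrite("pics/w2.png",imaging.capture("wrist"))
E
```

```text
False 5.5583 [569.37426865 131.94654823 130.48149073] [3.14138697e+00 8.82911636e-04 3.03301956e+00] [-0.17308225  0.84703244  0.32451294]
```

View pics/w2.png

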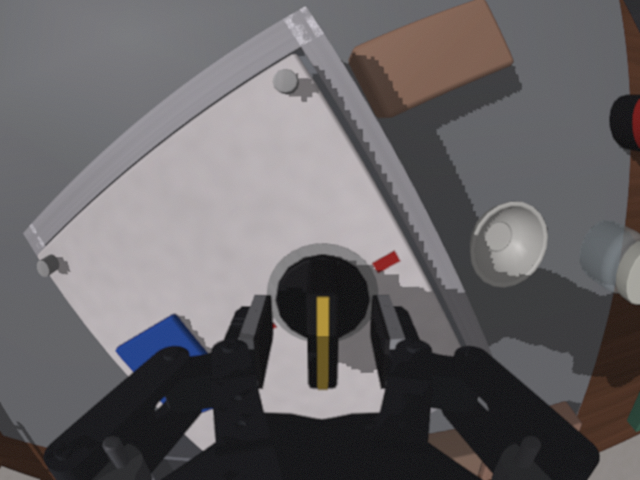

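The wing sits centred between the fingers, with the yellow line vertical at column 322. I'll grip it and turn.

```bash
python3 - <<'E'
from bench import bot, imaging, solve_ik
from h import *
yw=3.033; x,y=569.2,131.9
bot.grip(0.0,40)
s=bot.get_state(); print(s["t"],s["opening"],s["contact_force"],s["wrist_torque"],s["tcp_pos"])
for k in range(1,5):
    bot.movel([x,y,130],rot=[np.pi,0,yw-1.03*k/4],max_speed=60)
    s=bot.get_state(); print(s["t"],s["orientation"][2]%(2*np.pi),s["contact_force"],s["wrist_torque"])
bot.dwell(0.2)
s=bot.get_state(); print(s["t"],s["orientation"][2]%(2*np.pi),s["tcp_pos"],s["wrist_torque"])
bot.grip(0.5)
bot.dwell(0.1)
m=imaging.camera_model("wrist"); im=imaging.capture("wrist")
cv2.imwrite("pics/w3.png",im); np.save("w3.npy",m,allow_pickle=True)
from meas import measure
print(bot.get_state()["t"],measure(im,m))
E
```

```text
5.9833 0.13079827301313982 [-0.62545455  1.24555482  2.81313048] [0.38306429 0.13066013 0.01158782] [569.208743   132.27442297 130.39547806]
6.3917 2.7778650440974357 [-2.0046994   1.20225127  4.79912327] [ 0.42618808  0.39783672 -0.04413212]
6.8 2.5212314844687342 [-1.44532104  2.29693163  3.88425961] [ 0.52769813  0.32281135 -0.04309374]
7.2083 2.264166232567056 [-2.31456958  3.6332815   4.45816961] [ 0.73174538  0.44587387 -0.04092598]
7.6167 2.006828493142652 [-1.29660173  4.670885    4.9853195 ] [ 0.85380268  0.38123882 -0.04939019]
7.8167 2.004992821849657 [569.15199957 132.22163102 129.99496904] [0.98945615 0.32799412 0.06629176]
8.375 {'pad': array([597.61297343,  69.46192879, 122.        ]), 'padrect': ((598.1043090820312, 68.4505615234375), (57.4459228515625, 10.345837593078613), 24.56675910949707), 'red': [array([554.46782289, 162.88570803, 116.        ])], 'yel': array([568.44712061, 132.7034566 ]), 'yaw_yel': np.float64(2.0063909167438077), 'ylen': np.float64(41.582255775271705)}
```

View pics/w3.png

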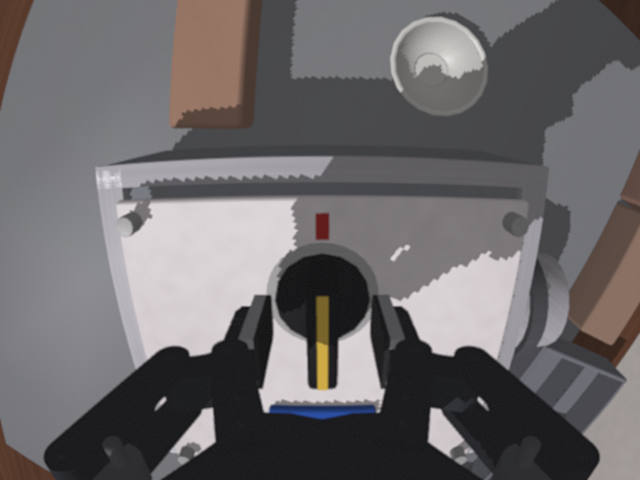

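The wing lines up: the yellow line and red mark are both at column 322, with line yaw 2.006 against mark line 2.003. Now I'll retreat, close the fingers and go over the pad.

```bash
python3 - <<'E'
from bench import bot, imaging
from h import *
bot.dwell(0.3)
bot.movel([569.2,131.9,200],max_speed=80)
bot.movel([607.8,47.6,200],max_speed=150)
bot.grip(0.0)
bot.dwell(0.2)
s=bot.get_state(); print(s["t"],s["tcp_pos"],s["contact_force"],s["opening"])
m=imaging.camera_model("wrist"); im=imaging.capture("wrist")
cv2.imwrite("pics/w4.png",im)
from meas import measure
print(measure(im,m))
h=bot.movel([607.8,47.6,121],max_speed=50,threshold=8)
s=bot.get_state(); print(h,s["t"],s["tcp_pos"],s["contact_force"],s["opening"])
cv2.imwrite("pics/w5.png",imaging.capture("wrist"));cv2.imwrite("pics/s5.png",imaging.capture("side")[180:330,180:380])
E
```

```text
11.15 [607.80938413  47.61053625 200.03835292] [-0.22290383  0.58354754 -0.35762725] 0.00046890531211191534
{'pad': array([607.49499301,  48.34573294, 122.        ]), 'padrect': ((607.8247680664062, 47.552833557128906), (58.17249298095703, 47.817955017089844), 24.736160278320312), 'red': [array([554.43983646, 163.26192127, 116.        ]), array([583.22792697, 101.03664586, 116.        ])], 'yel': array([569.14194657, 131.42883019]), 'yaw_yel': np.float64(2.010445047822836), 'ylen': np.float64(41.99692188170333)}
False 12.9333 [607.71462047  47.63055876 121.60069278] [-2.43915517 -0.29108992  5.23642139] 8.65451842841131e-05
```

View pics/w4.png

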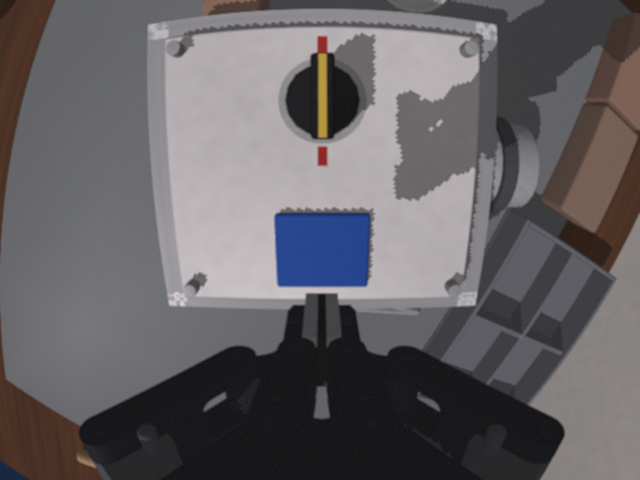

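View pics/w5.png

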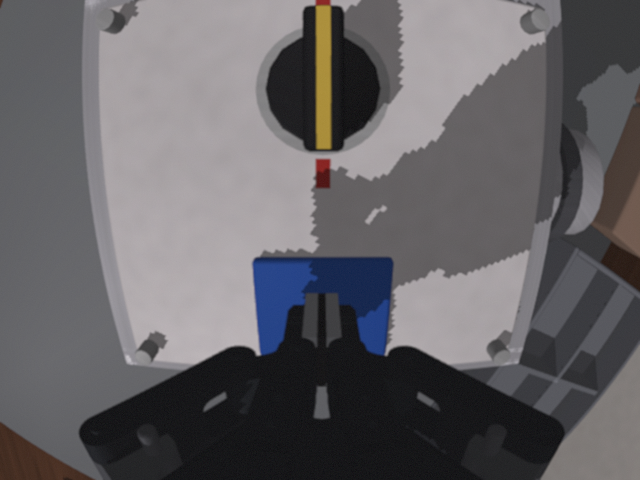

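View pics/s5.png

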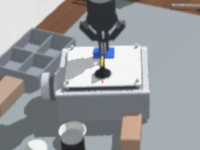

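The line runs through both red marks at column 322, and the fingertips touch the pad at z = 121.6. I'll press in small steps.

```bash
python3 - <<'E'
from bench import bot
z=121
while z>104:
    z-=2 if z>113 else 1
    bot.movel([607.8,47.6,z],max_speed=25)
    bot.dwell(0.1)
    s=bot.get_state(); print(z,round(s["t"],2),s["tcp_pos"].round(2),s["contact_force"].round(1))
    if s["contact_force"][2]>25: break
bot.dwell(0.4); s=bot.get_state(); print(round(s["t"],2),s["tcp_pos"].round(2),s["contact_force"].round(1),s["wrist_torque"])
E
```

```text
119 13.38 [607.75  47.62 119.69] [-3.6  0.3  6.4]
117 13.73 [607.74  47.62 117.84] [-3.2 -0.5  7.7]
115 14.08 [607.77  47.61 116.06] [-4.4 -0.7  7.3]
113 14.43 [607.78  47.61 114.21] [-4.2 -0.1  9.5]
112 14.78 [607.74  47.61 113.28] [-4.6 -0.   9.8]
111 15.13 [607.76  47.62 112.36] [-4.7  0.1 10. ]
110 15.48 [607.79  47.61 112.01] [-6.1 -0.9 14.4]
109 15.83 [607.84  47.6  111.96] [-8.4 -0.3 20.3]
108 16.18 [607.88  47.62 111.91] [-10.8   0.3  25.7]
16.58 [607.86  47.62 111.9 ] [-10.    0.1  26.9] [-0.01418034  2.3616285   0.05592606]
```

The panel is home: z stopped at 111.9 and the force climbed to 27 N. One last look before handing in.

```bash
python3 - <<'E'
from bench import bot, imaging
from h import *
m=imaging.camera_model("wrist"); im=imaging.capture("wrist"); cv2.imwrite("pics/w6.png",im)
from meas import measure
o=measure(im,m,10); print(o['red'],o['yaw_yel'],o['yel']); cv2.imwrite("pics/sc6.png",imaging.capture("scene"))
bot.dwell(0.4); s=bot.get_state(); print(s["t"],s["tcp_pos"],s["contact_force"])
E
```

```text
[array([581.68024116, 103.78772264, 106.        ]), array([553.84182046, 164.73684496, 106.        ])] 2.0067999897780338 [568.89015951 131.80559455]
17.0833 [607.8501284   47.6200405  111.90082629] [-9.75694234  0.15432655 26.41016088]
```

View pics/w6.png

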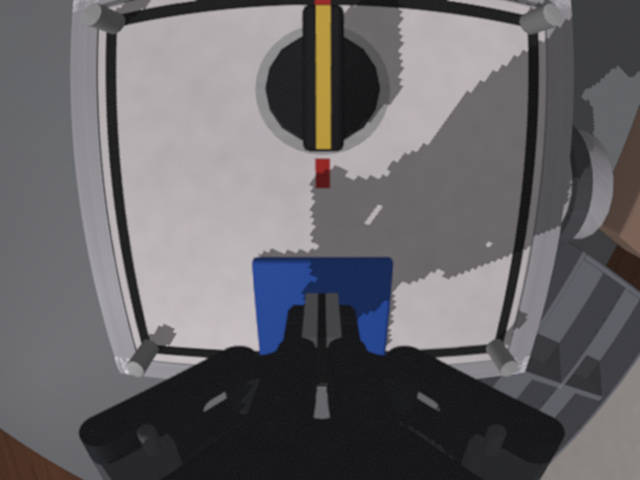

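View pics/sc6.png

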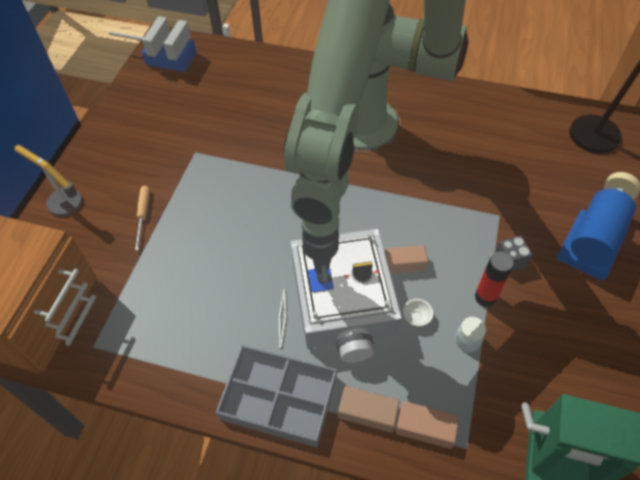

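The wrist view shows the panel sunk into the frame with its pins standing proud, and the yellow line still through the marks at column 322. The scene view shows the bystanders where they were. Handing in now.

```bash
python3 -c "
from bench import bot
print(bot.sign_off())"
```

```text
the job is handed in; nothing more can be done
None
```

I turned the fastener into line with the red marks, let go of it while the panel was still up, then pressed the panel home on the blue pad. I handed in at about 17 s, still holding it pressed; sign-off gives no verdict.

- **Fastener:** I turned the wing clockwise by about 1.03 rad. After release the yellow line read yaw 2.006 to 2.010 against 2.003 for the mark line, which is within about 0.5°.
- **Panel:** The fingertips stopped at z = 111.9 mm (112 is home) with about 26 N vertical, steady over the last 0.9 s. There was also about 10 N sideways, which is well below the limits.
- **Surroundings:** In the last pictures the fastener was still lined up and untouched, and the bystanders looked unmoved. I judged the bystanders by eye and did not measure them.
- **Disagreement:** The first rough scene-camera estimate of the wing axis was about 4 mm off the wrist-camera fix. I used the wrist fix, and the grasp came out centred.

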